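# Wind a radio module into its test dock

## Robot

A 7-joint arm with a two-finger parallel gripper is mounted at the origin on the work surface. World frame = base frame: x ahead of the robot, y to its left, z up, the work surface at z = 0. Lengths are in m, angles in rad, forces in N, time in s.
With the tool pointing down it reaches from about 0.4 to 0.875 m from the base axis. Payload 6.5 kg.
Tool frame: the origin (TCP) lies between the finger pads; the fingertips stand 8 mm ahead of it and the grasp point (between the pads) lies 11 mm behind it; z points along the fingers, y is the line along which they close (so a half turn about z gives the same grasp; the last joint's range is limited). The gripper opens to 85 mm and grips with 20 to 120 N. Pads are 22 mm wide; open, the fingers measure 114 mm over their backs; the gripper's body (76 mm by 85 mm) begins 54 mm behind the grasp point. The pads swing forward as they close: fully open they stand 13 mm farther back than shut.
Start: joints at [1.28, 0.536, -0.004, 1.538, 0.003, 1.067, -0.071], TCP at [0.145, -0.634, 0.239] pointing down, gripper open.
Joint ranges: [-2.7, 2.7], [-0.37, 2.16], [-1.27, 1.26], [0.24, 2.4], [-1.31, 4.45], [0.19, 1.91], [-2.76, 2.76]. Speed limits (rad/s): [2.39, 2.39, 3.14, 3.14, 3.14, 3.14, 3.14].

## Interface

Orientations are given as a unit quaternion [w, x, y, z].
In Python, from station import robot, solver, optics, ticket gives the robot as it stands. Calls block until the motion is done:
- robot.move_pose(position, orientation): joint-space move of the TCP to a pose.
- robot.move_linear(position, rot=None, rate=0.15, stop_force=None): straight line of the TCP; rot=None keeps the orientation; rate is the mean speed in m/s. With stop_force (N) it stops when the force on the tool has changed by that much, and returns True; else False.
- robot.goto_joints(angles): joint-space move.
- robot.gripper_to(opening, effort=None): opening from 0.0 (shut) to 1.0 (fully open); effort is the grip in N (None keeps the last); returns when the fingers have stopped.
- robot.wait(seconds).
- solver.ik(position, orientation): joint angles nearest the present ones, or None.
- optics.capture(name): name is "side" or "top" or "wrist"; returns the picture (384x512x3 uint8, blue, green, red); there is no depth.
- optics.get_calibration(name): a dict with "vfov" (degrees; the focal length in pixels is half the picture's height over the tangent of half this angle, whatever the lens; pixels are square), "cx", "cy" (the principal point, pixels), "D" ([k1, k2, p1, p2, k3] as OpenCV has them; the pictures are not rectified), "world_to_cam" (4x4, takes a point from world to camera coordinates). Camera axes: x right, y down, z forward; pixel columns grow to the right and rows downward; lengths in m; the calibration is good to about 2 mm. A picture is of the moment at which its call begins: read the wrist's pose just before it. get_calibration takes no time and is no camera call; for the wrist camera it gives the pose at the moment of the call.
A pose or a line that the arm cannot do raises robot.IKError and nothing moves.
- ticket.sign_off(): hands the job in; it is judged then, once.
Trained networks look in the newest picture that a camera, given by its name, has taken for a name from the list of things; names that differ only in an ending like _2 or _b are one class to them, and where a whole thing is asked for, a point or a joint stands for the part that bears it (a point fixed in the world has none). Each returns a list of dicts, best first, with "conf" (0 to 1); they miss things now and then, are a little off and sometimes report something else, mostly with a low value. They report only what shows in the picture. A call takes as long as a camera call. They do not tell look-alikes from the thing itself.
- optics.trace(thing, camera): "region" (384x512 bool, what is visible of it) and "box" ([left, top, width, height] in pixels, round what is visible of it).
- optics.spot_point(thing, camera): "position" ([column, row] in pixels: a listed point, or the origin of a listed thing).
Readings, each from a call of its own:
- robot.read_time_s(): time.
- robot.read_joint_positions(): joint angles.
- robot.read_qvel(): joint speeds.
- robot.read_joint_torque(): joint torques, N m.
- robot.read_ee_pos(): TCP position.
- robot.read_eef_rot(): TCP orientation.
- robot.read_ft_force(): force on the tool from outside, world axes, zero at the start.
- robot.read_wrist_torque(): the same for the moment, N m.
- robot.read_finger_gap(): opening from 0.0 (shut) to 1.0 (fully open).
- robot.read_grasp_force(): force on a finger pad.
Only numpy, scipy, OpenCV 4.12 (cv2) and the standard library are available. Lean on these libraries where they do the work, as an engineer would, in place of code of your own. Each camera call takes 0.05 s, during which the arm holds its last target. There are 200 camera calls.

## Task

Fit the loose hand crank all the way down onto the square shaft of the docking fixture, then wind it clockwise (seen from above) by its black grip until the module's carriage is fully home against its stop. Stop as soon as you feel the stop: do not press, twist or force the mechanism hard. Let go, leaving the crank on the shaft, and leave the other things on the bench alone.

Things in the scene. Friction and masses are not known exactly. Their poses are not given: they have to be found in the camera images.
- crank: Loose dark steel hand crank lying flat on the bench. Origin: centre of the hub's underside; z up; arm along +x. Hub: square block 34 x 34 mm, 40 mm tall, flats square to x and y. Underside: square blind hole 19.8 mm wide, sides parallel to the flats, 30 mm deep, mouth bevelled 1.5 mm. Arm: bar 18 mm wide, 10 mm thick, at the bottom, to x = 74 mm. About 0.25 kg.
- hub_top (a point): Centre of the hub's flat top, 40 mm above the crank's underside. The hub is the part to hold, across two opposite flats, for carrying and fitting.
- grip_mid (a point): Middle of the crank's black grip, at crank x = 60 mm, 35 mm above its underside. Upright cylinder, diameter 18 mm, from 12 to 58 mm above the underside, turning freely on its pin: a gripper that keeps its heading can lead it round in circles.
- fixture: Docking fixture, fixed to the bench. Origin at bench level under the shaft axis; z up; slide along +x. Base plate x = -60 to 210 mm, 100 mm wide, 10 mm thick; grey gearbox 80 x 76 mm round the origin, top at 60 mm, with a 36 mm round collar up to 70 mm; white module on a carriage, 82 mm wide, top 55 mm; black dock, top 60 mm. All lies below the seated crank's sweep.
- shaft_seat (a point): Centre of the collar's top on the shaft axis, 70 mm above the bench, where the fully fitted crank's underside rests. Fixed: it does not turn with the shaft. The shaft takes 0.2 Nm to turn at first (3.5 N at the grip), about 0.3 Nm near the end (5 N), and stays where left. At home it meets a firm stop; the drive is not made for more than about 1.2 Nm (20 N at the grip).
- shaft_tip (a point): Tip of the steel shaft, 98 mm above the bench: a round pilot, diameter 12 mm, 8 mm tall, above an 18 mm square, 20 mm tall. Fixed point: the square's turn differs each time, is not in this reading and must be felt or seen; it repeats every 90 degrees. The crank drops on only within about 6 degrees of it, else it stops about 20 mm above the seat.
- module_nose (a point): Tip plane of the two brass connectors on the carriage's white module, 42 mm above the bench, on the centre line. Moves with the carriage along the fixture's +x, 10 mm for each clockwise turn; in the fixture's frame x = 134 to 139 mm at the start: 2 to 2.4 turns remain.
- dock (a point): Fixed point in front of the black dock block where module_nose lies when the carriage is fully home against its stop (x = 158.5 mm in the fixture's frame, 42 mm above the bench).
- spare_module: Bystander: white metal module box 90 x 60 x 24 mm, loose; origin at the centre of its underside.
- screwdriver: Bystander: screwdriver with black handle lying on the bench.
- mug: Bystander: white mug, 80 mm across, 92 mm tall; origin at the centre of its underside.
- jar: Bystander: clear jar with a steel cap, 60 mm across, 75 mm tall; origin at the centre of its underside.
Not all that is in view belongs to the job. Several things look just like the crank: the one meant starts farthest to the robot's left.

How it is judged:
By the outcome, as a careful person would: the job done as asked, in the order asked, and still so for the second after the job is handed in, with the robot touching nothing.
It also fails if it takes over 72 s, if anything falls off the work surface, if the arm or the gripper's body presses on something with over 40 N, if the wrist force passes 120 N, or if a joint passes its speed limit or range.

## Working session

There is one attempt and no reset: what is moved stays moved. The work goes in short steps, each a Python script; the robot and the scene stay as the last script left them, time stands still between calls to the robot, and variables do not carry over. Pictures are saved under pics/ and viewed, at most 10 in all, crops included, and the job is handed in when it is done.

```bash
ls; mkdir -p pics; cat > h.py <<'E'
import numpy as np, cv2
from station import robot, solver, optics, ticket
def K(c):
    f=192/np.tan(np.radians(c["vfov"])/2)
    return np.array([[f,0,c["cx"]],[0,f,c["cy"]],[0,0,1.]])
def ray(c,px):
    u=cv2.undistortPoints(np.array([[px]],float),K(c),np.array(c["D"],float))[0,0]
    T=np.array(c["world_to_cam"]);R=T[:3,:3]
    return -R.T@T[:3,3], R.T@np.array([u[0],u[1],1.])
def onplane(c,px,z):
    o,d=ray(c,px); return o+d*(z-o[2])/d[2]
def proj(c,p):
    T=np.array(c["world_to_cam"])
    return cv2.projectPoints(np.array(p,float).reshape(-1,3),cv2.Rodrigues(T[:3,:3])[0],T[:3,3],K(c),np.array(c["D"],float))[0][:,0]
E
python3 - <<'E'
from h import *
ims=[]
for n in ["top","side"]:
    im=optics.capture(n);ims.append(im);c=optics.get_calibration(n)
    print(n,c["vfov"],np.round(c["world_to_cam"],2).tolist())
    for t,z in [("hub_top",.04),("grip_mid",.035),("shaft_tip",.098),("shaft_seat",.07),("module_nose",.042),("dock",.042),("mug",0),("jar",0),("spare_module",0),("screwdriver",0)]:
        for d in optics.spot_point(t,n): 
            if d["conf"]>.2: print(n,t,round(d["conf"],2),np.round(d["position"],1),onplane(c,d["position"],z).round(3))
cv2.imwrite("pics/a_top.png",cv2.resize(ims[0],(800,600)));cv2.imwrite("pics/a_side.png",cv2.resize(ims[1],(800,600)))
print(robot.read_time_s(),robot.read_eef_rot(),robot.read_ee_pos())
E
```

```text
pics
top 50.35503570114068 [[-0.03, -1.0, -0.0, -0.02], [-0.99, 0.03, -0.11, 0.52], [0.11, 0.0, -0.99, 1.21], [0.0, 0.0, 0.0, 1.0]]
top hub_top 0.83 [380.9 265.7] [ 0.289 -0.413  0.04 ]
top hub_top 0.71 [311.5 194. ] [ 0.51  -0.213  0.04 ]
top hub_top 0.68 [348. 222.] [ 0.423 -0.319  0.04 ]
top hub_top 0.52 [399.7 193.3] [ 0.505 -0.483  0.04 ]
top grip_mid 0.81 [320.8 175.2] [ 0.567 -0.244  0.035]
top grip_mid 0.74 [387.9 209.1] [ 0.458 -0.445  0.035]
top grip_mid 0.58 [392.6 249.1] [ 0.337 -0.453  0.035]
top grip_mid 0.56 [358.9 234.9] [ 0.383 -0.351  0.035]
top grip_mid 0.36 [249.9 171.2] [ 0.585 -0.03   0.035]
top shaft_tip 0.63 [246.3 165.7] [ 0.591 -0.02   0.098]
top shaft_seat 0.9 [247.1 171.1] [ 0.58  -0.022  0.07 ]
top module_nose 0.9 [240.5 132. ] [ 0.705 -0.004  0.042]
top dock 0.76 [237.1 124.1] [0.73  0.006 0.042]
top mug 0.66 [362.2 159.7] [ 0.618 -0.384  0.   ]
top jar 0.78 [111.9 163.2] [0.629 0.408 0.   ]
top spare_module 0.75 [170.2 195.5] [0.521 0.22  0.   ]
top screwdriver 0.81 [249.  234.3] [ 0.395 -0.022  0.   ]
side 54.427876917100896 [[-0.8, -0.6, -0.02, 0.38],
[... 520 characters left out ...]

side grip_mid 0.54 [232. 193.] [ 0.61  -0.068  0.035]
side shaft_tip 0.86 [229.7 191.9] [ 0.561 -0.006  0.098]
side shaft_tip 0.47 [229.8 214.8] [0.501 0.066 0.098]
side shaft_seat 0.6 [229.8 195.7] [ 0.576 -0.02   0.07 ]
side module_nose 0.8 [188.8 191. ] [0.713 0.005 0.042]
side dock 0.97 [183.6 188. ] [0.737 0.003 0.042]
side dock 0.37 [285.9 189.1] [ 0.488 -0.167  0.042]
side mug 0.67 [287.3 155.9] [ 0.622 -0.384  0.   ]
side jar 0.79 [ 94.3 303.6] [0.631 0.403 0.   ]
side spare_module 0.88 [186.8 278.9] [0.512 0.222 0.   ]
side screwdriver 0.7 [283.9 241.5] [ 0.395 -0.019  0.   ]
1.1 [ 3.64659482e-05  9.93689869e-01  1.12162574e-01 -1.47246939e-06] [ 0.14489625 -0.63365906  0.23932269]
```

View pics/a_top.png

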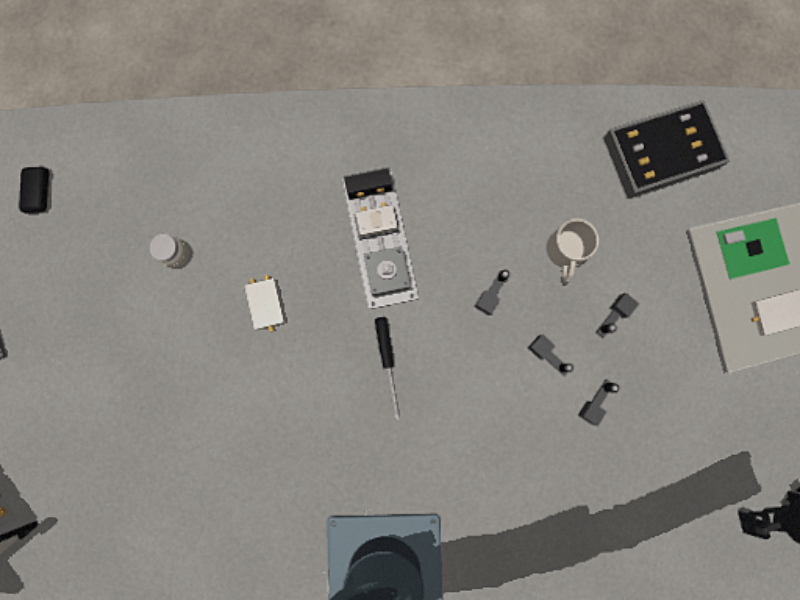

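```bash
python3 - <<'E'
import cv2
a=cv2.imread("pics/a_top.png");
cv2.imwrite("pics/b.png",cv2.resize(a[160:480,340:680],None,fx=1.8,fy=1.8,interpolation=cv2.INTER_CUBIC))
E
```

```text
(no output)
```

View pics/b.png

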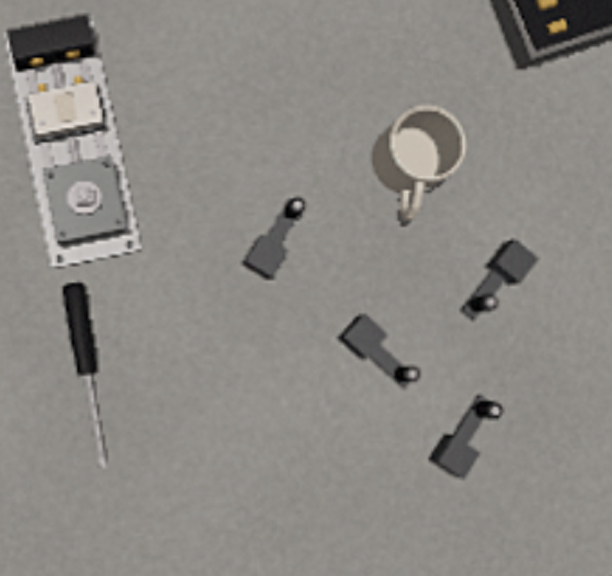

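The four crank-like things sit at about (311,194), (348,222), (381,266) and (400,193) px in the top view. The one farthest left (largest y, -0.21) is at (311,194), and the crop confirms it: hub lower-left, ball-ended grip upper-right, the fixture further left. Next I look at the shaft square from close by, then at the crank.

```bash
cat >> h.py <<'E'
def q(a): return [0,float(np.cos(a/2)),float(np.sin(a/2)),0]
def look(name,things):
    c=optics.get_calibration("wrist");im=optics.capture("wrist")
    for t,z in things:
        for d in optics.spot_point(t,"wrist"):
            if d["conf"]>.2: print(t,round(d["conf"],2),np.round(d["position"],1),onplane(c,d["position"],z).round(4))
    cv2.imwrite(f"pics/{name}_raw.png",im)
    import json;json.dump({k:np.array(v).tolist() for k,v in c.items()},open(f"pics/{name}.json","w"))
    return c,im
E
python3 - <<'E'
from h import *
robot.move_pose([.54,-.025,.25],q(np.radians(9)))
c,im=look("shaft",[("shaft_tip",.098),("shaft_seat",.07),("module_nose",.042),("dock",.042)])
print(np.round(c["world_to_cam"],2).tolist(),robot.read_joint_positions())
robot.move_pose([.50,-.21,.22],q(np.radians(-29)))
c,im2=look("crank",[("hub_top",.04),("grip_mid",.035)])
print(robot.read_joint_positions(),robot.read_time_s())
cv2.imwrite("pics/c.png",np.vstack([im,im2])[:, :] if 0 else cv2.resize(np.hstack([im,im2]),(800,300)))
p=proj(__import__('json').load(open('pics/shaft.json')),[[.575,-.018,.09]])[0];print(p)
E
```

```text
shaft_tip 0.73 [258.8 136.2] [ 0.5787 -0.0214  0.098 ]
shaft_seat 0.68 [258.5 136.2] [ 0.575  -0.0218  0.07  ]
[[0.15, -0.99, -0.0, -0.11], [-0.94, -0.15, 0.3, 0.46], [-0.3, -0.05, -0.95, 0.55], [0.0, 0.0, 0.0, 1.0]] [ 0.35454015  0.38250873 -0.49406973  1.7963106   0.20997404  1.01490352
 -1.63516969]
hub_top 0.79 [378.7 187.3] [ 0.4202 -0.3139  0.04  ]
hub_top 0.72 [495.2 238. ] [ 0.2965 -0.4112  0.04  ]
hub_top 0.59 [259.6 156.8] [ 0.5112 -0.2175  0.04  ]
grip_mid 0.96 [425.3 195.6] [ 0.3836 -0.3572  0.035 ]
grip_mid 0.9 [509.4 194.2] [ 0.3381 -0.4431  0.035 ]
grip_mid 0.73 [261.3  96.4] [ 0.5631 -0.2479  0.035 ]
grip_mid 0.66 [483.   95.8] [ 0.4565 -0.4465  0.035 ]
[ 0.54569706  0.39428329 -0.29638915  1.83042141  0.13856015  0.93634652
 -1.8845538 ] 4.8583
[254.65963009 138.4099064 ]
```

View pics/c.png

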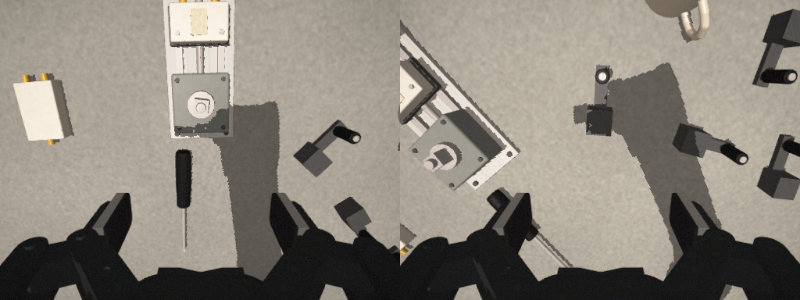

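The left picture shows the fixture with the shaft at (258,136) px; the right one shows our crank, hub (260,157), grip (261,96). I enlarge both in rectified bird's-eye form to read angles.

```bash
python3 - <<'E'
from h import *
import json
def bird(n,ctr,z,half,a,S=400):
    c=json.load(open(f"pics/{n}.json"));im=cv2.imread(f"pics/{n}_raw.png")
    g=np.linspace(-half,half,S);X,Y=np.meshgrid(g,g)  # col-> -y', row -> -x'
    xa,ya=-Y,-X
    P=np.stack([ctr[0]+xa*np.cos(a)-ya*np.sin(a),ctr[1]+xa*np.sin(a)+ya*np.cos(a),0*X+z],-1)
    m=proj(c,P).astype(np.float32).reshape(S,S,2)
    return cv2.remap(im,m[...,0],m[...,1],cv2.INTER_CUBIC)
A=bird("shaft",(.577,-.021),.09,.03,0); B=bird("crank",(.511,-.2165),.04,.045,np.radians(-30))
for x in(A,B): cv2.line(x,(200,0),(200,399),(0,0,255),1);cv2.line(x,(0,200),(399,200),(0,0,255),1)
cv2.imwrite("pics/d.png",np.hstack([A,B]))
E
```

```text
(no output)
```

View pics/d.png

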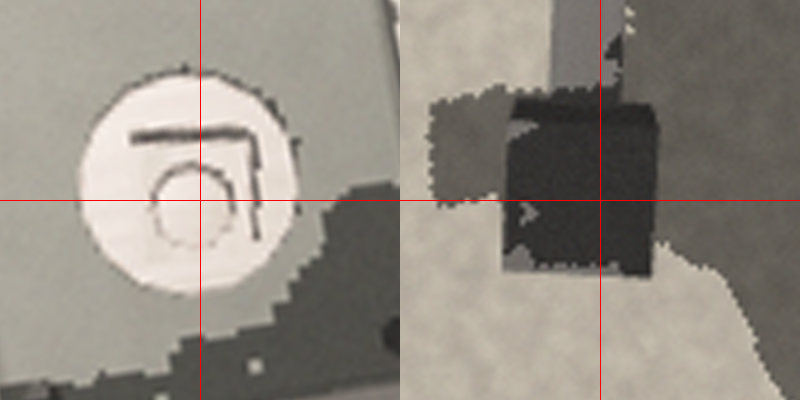

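Shaft: about (0.577, -0.020), square turned about +4°. Crank: hub about (0.513, -0.214), yaw about -32.5°. I centre the hub by a light squeeze along its x, then grip it across y and lift.

```bash
python3 - <<'E'
from h import *
psi=np.radians(-32.5); h=np.array([.5125,-.214])
P=lambda z:[h[0],h[1],z]
robot.gripper_to(.68,20)
robot.move_pose(P(.10),q(psi+np.pi/2))
print("hit",robot.move_linear(P(.024),stop_force=8),robot.read_ee_pos())
robot.gripper_to(0.,20); print("gap",robot.read_finger_gap(),robot.read_grasp_force())
robot.gripper_to(.68)
robot.move_linear(P(.10),rate=.2)
robot.move_pose(P(.10),q(psi)); robot.gripper_to(.9)
print("hit",robot.move_linear(P(.018),stop_force=8),robot.read_ee_pos())
robot.gripper_to(0.,50); print("gap",robot.read_finger_gap(),robot.read_grasp_force())
f0=robot.read_ft_force()
robot.move_linear(P(.16),rate=.15)
print("gap",robot.read_finger_gap(),robot.read_grasp_force(),f0,robot.read_ft_force(),robot.read_joint_positions(),robot.read_time_s())
# reachability of winding circle
for z in (.095,.12):
  for t in range(0,360,45):
    p=[.577+.06*np.cos(np.radians(t)),-.02+.06*np.sin(np.radians(t)),z]
    s=solver.ik(p,q(np.radians(4))); print(t,None if s is None else np.round(s,2)) if z<.1 or s is None else 0
c,im=look("held",[])
cv2.imwrite("pics/e.png",im)
E
```

```text
hit False [ 0.51311146 -0.21399931  0.02462482]
gap 0.39131241972500874 21.12180769443512
hit False [ 0.51301591 -0.21414648  0.01852024]
gap 0.3903234637926281 50.9354638075456
gap 0.39296404391427237 49.91069268202409 [-0.99432956  0.42932941  6.55415534] [-0.22442881 -0.59884808 -3.06395243] [ 0.45452508  0.48652031 -0.18127379  1.85090709  0.1158555   0.81626556
 -1.92377801] 12.05
0 [ 0.19  0.71 -0.33  1.65  0.29  0.82 -1.76]
45 [ 0.13  0.69 -0.33  1.7   0.29  0.8  -1.84]
90 [ 0.1   0.63 -0.33  1.81  0.29  0.74 -1.89]
135 [ 0.13  0.58 -0.33  1.93  0.29  0.68 -1.88]
180 [ 0.21  0.55 -0.33  1.97  0.28  0.66 -1.8 ]
225 [ 0.28  0.58 -0.32  1.92  0.28  0.69 -1.71]
270 [ 0.3   0.64 -0.32  1.8   0.28  0.75 -1.67]
315 [ 0.25  0.69 -0.32  1.69  0.28  0.8  -1.7 ]
```

View pics/e.png

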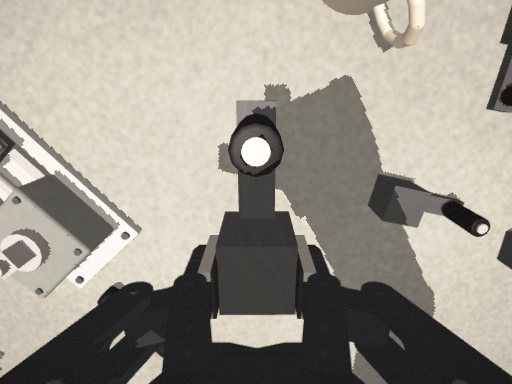

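The picture shows the crank held squarely between the pads, grip at (256,150) px, hub at (257,275). Now to the shaft and down with a force stop.

```bash
python3 - <<'E'
from h import *
s=[.577,-.020]
robot.move_pose([*s,.16],q(np.radians(4)))
robot.move_linear([*s,.122],rate=.1)
print(robot.read_ft_force())
print("hit",robot.move_linear([*s,.085],rate=.04,stop_force=8),robot.read_ee_pos(),robot.read_ft_force(),robot.read_wrist_torque(),robot.read_finger_gap(),robot.read_time_s())
E
```

```text
[ 0.46136141 -0.24250515 -1.44318189]
hit True [ 0.57657816 -0.01999327  0.08895636] [-1.76706779  0.21742761  6.19160915] [ 0.05109974  0.19597018 -0.04020352] 0.38928711853850045 14.2417
```

Seated at the first try (underside about 0.5 mm from nominal). A gentle push confirms; then release, and take the grip for a first quarter turn.

```bash
cat >> h.py <<'E'
import json
def wind(C,th,dth_total,f0,z,r=.06,step=12,rate=.06,lim=10):
    """clockwise from th (deg); stops when tangential drag > lim. returns angle reached, stopped"""
    end=th-dth_total; log=[]; hit_stop=False
    while th>end+.1:
        th=max(th-step,end); a=np.radians(th)
        h=robot.move_linear([C[0]+r*np.cos(a),C[1]+r*np.sin(a),z],rate=rate,stop_force=7)
        F=np.array(robot.read_ft_force())-f0; p=np.array(robot.read_ee_pos())
        a=np.arctan2(p[1]-C[1],p[0]-C[0])
        T=-F@[np.sin(a)*1,-np.cos(a),0]; R=F@[np.cos(a),np.sin(a),0]
        log.append((round(th),int(h),round(T,1),round(R,1),round(F[2],1)))
        if T>lim: hit_stop=True; break
    print(log); print("angle",th,"actual",np.degrees(a)%360,"r",np.hypot(*(p[:2]-C)),"stop",hit_stop,"t",robot.read_time_s())
    return th,hit_stop
E
python3 - <<'E'
from h import *
p=robot.read_ee_pos()
print("hit",robot.move_linear([p[0],p[1],p[2]-.003],rate=.02,stop_force=10),robot.read_ee_pos(),robot.read_ft_force())
C=np.array(robot.read_ee_pos())[:2]
robot.gripper_to(.8)
z=.095; a=np.radians(4); g=[C[0]+.06*np.cos(a),C[1]+.06*np.sin(a)]
robot.move_linear([*C,.165],rate=.2)
c,im=look("seated",[("hub_top",.11),("grip_mid",.105)])
robot.gripper_to(.55)
robot.move_linear([*g,.165],rate=.2)
print("hit",robot.move_linear([*g,z],rate=.12,stop_force=8))
f0=np.array(robot.read_ft_force())
robot.gripper_to(0.,30)
print(robot.read_finger_gap(),robot.read_grasp_force(),f0,robot.read_ft_force(),robot.read_ee_pos(),C)
th,_=wind(C,4,84,f0,z)
json.dump(dict(C=C.tolist(),th=th,f0=f0.tolist(),z=z),open("st.json","w"))
c,im2=look("w1",[("grip_mid",.105)])
cv2.imwrite("pics/f.png",cv2.resize(np.hstack([im,im2]),(800,300)))
E
```

```text
hit True [ 0.57662454 -0.01998521  0.08899931] [-0.7051598   0.5045111   6.31967463]
hub_top 0.8 [257.  211.4] [ 0.5786 -0.0196  0.11  ]
grip_mid 0.74 [256.6 116.5] [ 0.6395 -0.0151  0.105 ]
grip_mid 0.73 [258.2 195.4] [ 0.5882 -0.0197  0.105 ]
hit False
0.20205008021779045 29.39384238794446 [ 0.72016592 -0.92318064  0.14256023] [1.06569367 0.41332484 2.17659899] [ 0.63719296 -0.01575853  0.09578801] [ 0.57662454 -0.01998521]
[(-8, 0, np.float64(3.1), np.float64(-0.4), np.float64(5.2)), (-20, 0, np.float64(3.5), np.float64(-0.3), np.float64(5.1)), (-32, 0, np.float64(2.7), np.float64(0.1), np.float64(6.8)), (-44, 0, np.float64(2.4), np.float64(-0.9), np.float64(8.4)), (-56, 0, np.float64(2.0), np.float64(-2.0), np.float64(9.8)), (-68, 0, np.float64(2.1), np.float64(-2.7), np.float64(9.6)), (-80, 0, np.float64(1.8), np.float64(-2.4), np.float64(10.2))]
angle -80 actual 281.99857570171076 r 0.06102394394444206 stop False t 19.9667
grip_mid 0.92 [259.2 264.2] [ 0.5902 -0.0801  0.105 ]
```

View pics/f.png

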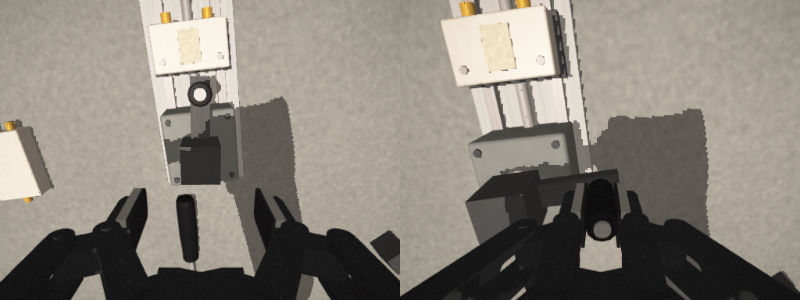

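The left picture shows the crank fully down on the shaft; the right one shows it following by the grip, (600,215) in the composite. Drag is about 3 N, as expected, so I wind on until the stop.

```bash
python3 - <<'E'
from h import *
s=json.load(open("st.json"));C=np.array(s["C"])
th,st=wind(C,s["th"],800,np.array(s["f0"]),.0957)
s["th"]=th;json.dump(s,open("st.json","w"))
print(robot.read_ft_force(),robot.read_ee_pos(),robot.read_finger_gap())
for n in("top",):
    im=optics.capture(n);c=optics.get_calibration(n)
    for t in("module_nose","dock"):
        for d in optics.spot_point(t,n)[:1]: print(n,t,d["conf"],onplane(c,d["position"],.042).round(4))
c,im2=look("w2",[("module_nose",.042),("dock",.042)])
T=cv2.resize(im[90:210,180:310],(416,384),interpolation=cv2.INTER_CUBIC)
cv2.imwrite("pics/g.png",cv2.resize(np.hstack([T,im2]),(800,331)))
E
```

```text
[(-92, 0, np.float64(1.8), np.float64(-0.6), np.float64(10.4)), (-104, 0, np.float64(1.2), np.float64(-0.4), np.float64(10.8)), (-116, 0, np.float64(-0.1), np.float64(1.0), np.float64(11.0)), (-128, 0, np.float64(0.0), np.float64(2.3), np.float64(11.5)), (-140, 0, np.float64(0.2), np.float64(3.3), np.float64(11.9)), (-152, 0, np.float64(1.9), np.float64(5.5), np.float64(13.2)), (-164, 0, np.float64(1.4), np.float64(7.0), np.float64(14.1)), (-176, 0, np.float64(2.4), np.float64(6.5), np.float64(15.4)), (-188, 0, np.float64(2.9), np.float64(6.9), np.float64(16.8)), (-200, 0, np.float64(3.2), np.float64(7.7), np.float64(15.4)), (-212, 1, np.float64(-1.3), np.float64(2.6), np.float64(9.9)), (-224, 1, np.float64(1.3), np.float64(3.9), np.float64(9.4)), (-236, 1, np.float64(0.6), np.float64(3.5), np.float64(7.8)), (-248, 1, np.float64(1.0), np.float64(3.6), np.float64(8.8)), (-260, 1, np.float64(1.1), np.float64(3.7), np.float64(9.1)), (-272, 1, np.float64(1.2), np.float64(4.1), np.float64(8.6)), (-284, 1, np.float64(0.8), np.float64(2.3), np.float64(8.0)), (-296, 1, np.float64(1.8), np.fl
[... 2600 characters left out ...]
at64(-0.7), np.float64(2.3), np.float64(5.0)), (-812, 1, np.float64(0.1), np.float64(2.7), np.float64(5.7)), (-824, 1, np.float64(0.0), np.float64(3.2), np.float64(4.7)), (-836, 1, np.float64(0.4), np.float64(2.4), np.float64(4.4)), (-848, 1, np.float64(0.3), np.float64(2.0), np.float64(5.2)), (-860, 1, np.float64(-0.6), np.float64(2.0), np.float64(5.7)), (-872, 1, np.float64(-0.0), np.float64(2.5), np.float64(5.7)), (-880, 1, np.float64(-0.3), np.float64(2.8), np.float64(5.5))]
angle -880 actual 171.13976215407877 r 0.062250679625304506 stop False t 41.1583
[-1.99364526 -0.15928268  5.63438788] [ 0.51511669 -0.01039707  0.09722765] 0.19968511351236717
top dock 0.76 [ 0.7276 -0.0062  0.042 ]
```

View pics/g.png

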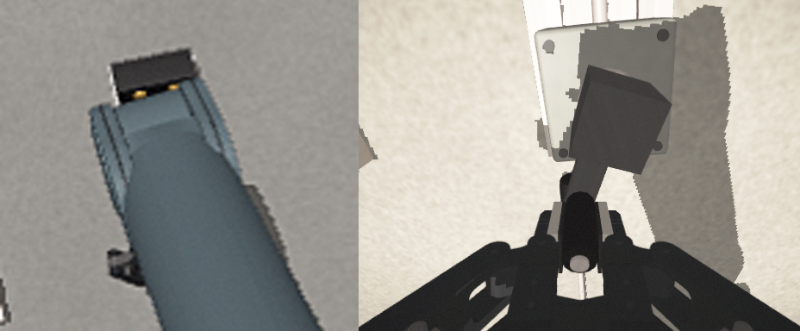

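That loop had a flaw. A pad slip tripped the force stop near -200°, and my targets then ran ahead of the grip, so the crank stands near -189° with low forces. The fix is to take targets from the measured angle each time and retry. About 30 s remain.

```bash
python3 - <<'E'
from h import *
s=json.load(open("st.json"));f0=np.array(s["f0"]);C0=np.array(s["C"])
p=np.array(robot.read_ee_pos());z=p[2]-.0005
a=np.arctan2(*(p[:2]-C0)[::-1]); C=p[:2]-.06*np.array([np.cos(a),np.sin(a)])
act=a; cmd=a; a0=a; t0=robot.read_time_s(); log=[]; bad=0; done=""
while not done:
    cmd=min(cmd,act+.02)-np.radians(13)
    h=robot.move_linear([C[0]+.06*np.cos(cmd),C[1]+.06*np.sin(cmd),z],rate=.07,stop_force=8)
    F=np.array(robot.read_ft_force())-f0; p=np.array(robot.read_ee_pos())
    b=np.arctan2(p[1]-C[1],p[0]-C[0]); d=(b-act+np.pi)%(2*np.pi)-np.pi; act+=d
    T=-F@[np.sin(b),-np.cos(b),0]; R=F@[np.cos(b),np.sin(b),0]
    log.append("%d%s %.1f %.1f %.1f"%(np.degrees(act-a0),"*" if h else "",T,R,F[2]))
    if h: cmd=act
    bad=bad+1 if d>-np.radians(4) else 0
    if T>9.5: done="force"
    if bad>=3: done="stuck"
    if np.hypot(T,R)>16: done="big"
    if robot.read_time_s()-t0>16: done="time"
    if act-a0<np.radians(-400) and T>8: done="force2"
print(log);print(done,robot.read_time_s(),p)
s.update(C=C.tolist(),z=z,act=act,turned=np.degrees(a0-act));json.dump(s,open("st.json","w"))
E
```

```text
['-12 -1.9 3.1 7.1', '-17* -2.2 2.3 5.7', '-22* -0.6 1.9 5.5', '-27* -1.3 2.0 6.1', '-32* -0.3 2.1 6.0', '-37* -1.1 1.0 6.6', '-42* -1.1 1.7 5.9', '-47* -0.3 0.5 5.3', '-53* -0.5 1.7 5.8', '-58* -0.2 1.4 6.1', '-63* -0.2 1.9 5.6', '-68* -0.5 0.7 5.4', '-73* -0.1 1.5 4.6', '-78* 0.6 0.8 3.9', '-83* -0.7 0.7 4.8', '-87* -0.3 0.3 3.7', '-92* -0.4 0.1 3.6', '-97* -0.3 0.5 3.4', '-102* -0.4 0.2 2.5', '-106* 0.3 0.8 1.8', '-111* 0.7 0.2 1.3', '-115* 0.5 2.0 1.6', '-119* 0.7 1.2 1.9', '-124* 0.1 0.8 -0.0', '-128* 0.4 1.6 -0.8', '-133* 0.9 2.8 -1.3', '-145 3.2 0.8 -6.9', '-159 2.7 -1.3 -6.7', '-172 1.8 -1.0 -6.2', '-185 2.0 -1.6 -5.5', '-198 2.2 -0.7 -4.9', '-211 2.5 1.1 -3.1', '-224 2.4 1.7 -2.3', '-237 2.8 3.2 1.6', '-249 2.6 3.2 4.6', '-262 2.5 5.5 7.1', '-275 2.1 6.1 10.5', '-288 1.5 5.7 11.0', '-301 2.4 4.5 8.7', '-315 1.0 4.0 7.4', '-328 -0.1 4.9 8.5', '-341 -0.2 3.9 8.6', '-354 0.4 3.4 7.9', '-367 0.3 2.1 8.6', '-380 1.5 1.1 8.2', '-392 1.8 0.1 8.8', '-405 1.8 -0.0 8.9', '-418 2.2 -2.0 7.8', '-430 3.1 -1.7 9.4', '-443 4.0 -2.2 9.0', '-456 5.0 -3.8 9.4', '-468 4.2 -4.8 8.2', '-481 5.3 -4.0 8.4', '-494 4.3 -4.0 6.5', '-507 4.5 -3.8 6.7', '-520 5.1 -3.1 4.8', '-533 5.9 -1.4 3.3']
time 57.6 [ 0.63287445 -0.02256007  0.09692401]
```

```bash
python3 - <<'E'
from h import *
s=json.load(open("st.json"));f0=np.array(s["f0"]);C=np.array(s["C"]);z=s["z"]
act=s["act"];a0=act;cmd=act;log=[];bad=0;done=""
while not done:
    cmd=min(cmd,act+.05)-np.radians(12)
    h=robot.move_linear([C[0]+.06*np.cos(cmd),C[1]+.06*np.sin(cmd),z],rate=.065,stop_force=8)
    F=np.array(robot.read_ft_force())-f0; p=np.array(robot.read_ee_pos())
    b=np.arctan2(p[1]-C[1],p[0]-C[0]); d=(b-act+np.pi)%(2*np.pi)-np.pi; act+=d
    T=-F@[np.sin(b),-np.cos(b),0]; R=F@[np.cos(b),np.sin(b),0]
    log.append("%d%s %.1f %.1f %.1f"%(np.degrees(act-a0),"*" if h else "",T,R,F[2]))
    bad=bad+1 if d>-np.radians(6) else 0
    if h: done="hit"
    if T>9.5: done="force"
    if bad>=2: done="stuck"
    if robot.read_time_s()>66: done="time"
print(log);print(done,robot.read_time_s(),p,"total",s["turned"]+193+np.degrees(a0-act))
s.update(act=act,turned=s["turned"]+np.degrees(a0-act));json.dump(s,open("st.json","w"))
E
```

```text
['-10 4.9 -2.2 3.7', '-23 5.3 -2.3 3.6', '-35 2.9 -2.3 2.9', '-47 3.0 -2.8 2.3', '-59 4.1 -1.5 0.4', '-72 2.8 0.9 1.6', '-83 3.8 3.4 1.4', '-95 2.6 2.9 1.3', '-107 2.0 3.0 3.0', '-119 1.8 4.3 3.0', '-131 1.8 3.6 4.4', '-139* 1.9 -0.2 1.4']
hit 61.5833 [ 0.52483701 -0.05774682  0.09701736] total 866.3131672595687
```

```bash
python3 - <<'E'
from h import *
s=json.load(open("st.json"));f0=np.array(s["f0"]);C=np.array(s["C"]);z=s["z"];act=s["act"]
for k in range(2):
    cmd=act-np.radians(7)
    h=robot.move_linear([C[0]+.06*np.cos(cmd),C[1]+.06*np.sin(cmd),z],rate=.03,stop_force=8)
    F=np.array(robot.read_ft_force())-f0; p=np.array(robot.read_ee_pos())
    b=np.arctan2(p[1]-C[1],p[0]-C[0]); d=(b-act+np.pi)%(2*np.pi)-np.pi; act+=d
    T=-F@[np.sin(b),-np.cos(b),0]
    print(h,np.degrees(d),T,F,robot.read_time_s())
    if h: break
s["act"]=act;json.dump(s,open("st.json","w"))
im=optics.capture("side");c=optics.get_calibration("side")
for t in("module_nose","dock"):
    for d in optics.spot_point(t,"side")[:1]: print(t,d["conf"],d["position"],onplane(c,d["position"],.042).round(4))
cv2.imwrite("pics/i.png",cv2.resize(im[120:270,120:320],(800,600),interpolation=cv2.INTER_CUBIC))
E
```

```text
True 0.0906203791223757 1.0941797799147894 [ 0.33744252 -1.12164423  2.162418  ] 61.8
module_nose 0.87 [181.9, 190.7] [0.7311 0.0157 0.042 ]
dock 0.9 [183.2, 190.0] [0.7305 0.011  0.042 ]
```

View pics/i.png

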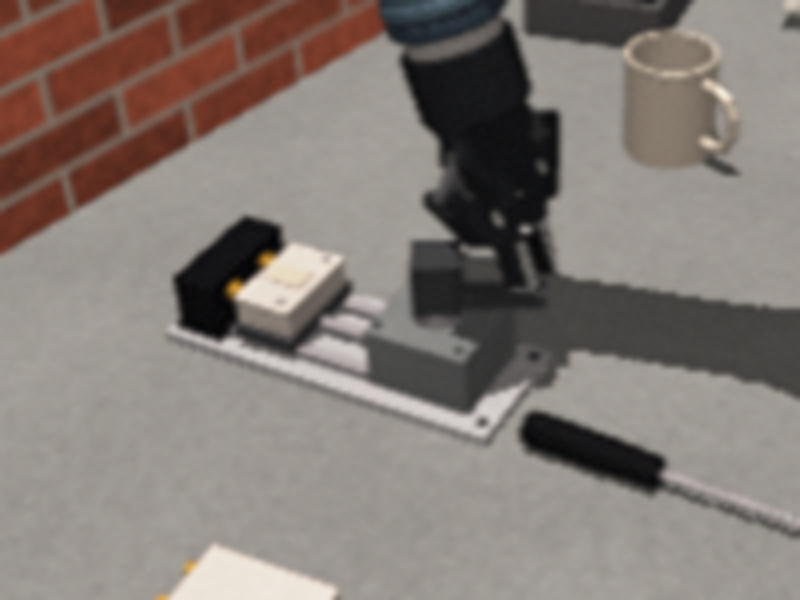

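The connectors meet the dock (nose and dock agree to about 1 px) and the last push gave no progress. I make one slightly firmer but safe check, then release.

```bash
python3 - <<'E'
from h import *
s=json.load(open("st.json"));f0=np.array(s["f0"]);C=np.array(s["C"]);z=s["z"];act=s["act"]
for k in range(5):
    cmd=act-np.radians(9)
    h=robot.move_linear([C[0]+.06*np.cos(cmd),C[1]+.06*np.sin(cmd),z],rate=.04,stop_force=11)
    F=np.array(robot.read_ft_force())-f0; p=np.array(robot.read_ee_pos())
    b=np.arctan2(p[1]-C[1],p[0]-C[0]); d=(b-act+np.pi)%(2*np.pi)-np.pi; act+=d
    print(h,np.degrees(d),F@[-np.sin(b),np.cos(b),0],robot.read_time_s())
    if h and d>-.04: break
robot.gripper_to(.5)
p=robot.read_ee_pos()
robot.move_linear([p[0],p[1],.165],rate=.15)
robot.move_linear([p[0]-.06,p[1]-.05,.22],rate=.2)
print(robot.read_time_s(),robot.read_ft_force())
c,im=look("fin",[("hub_top",.11),("grip_mid",.105),("module_nose",.042),("dock",.042)])
im2=optics.capture("side")
cv2.imwrite("pics/j.png",np.hstack([cv2.resize(im,(400,300)),cv2.resize(im2[120:270,120:320],(400,300))]))
print(robot.read_time_s())
E
```

```text
True -0.19182697310305277 2.491563971642543 62.175
63.7667 [-0.04657939 -0.36003639 -0.59343999]
hub_top 0.81 [443.4 170.4] [ 0.4617 -0.2596  0.11  ]
hub_top 0.72 [466.5 254.6] [ 0.3671 -0.3298  0.11  ]
grip_mid 0.98 [198.4  51. ] [ 0.5324 -0.0595  0.105 ]
grip_mid 0.98 [460.6 201. ] [ 0.4293 -0.2941  0.105 ]
grip_mid 0.69 [507.1 231. ] [ 0.3981 -0.3598  0.105 ]
64.0667
```

View pics/j.png

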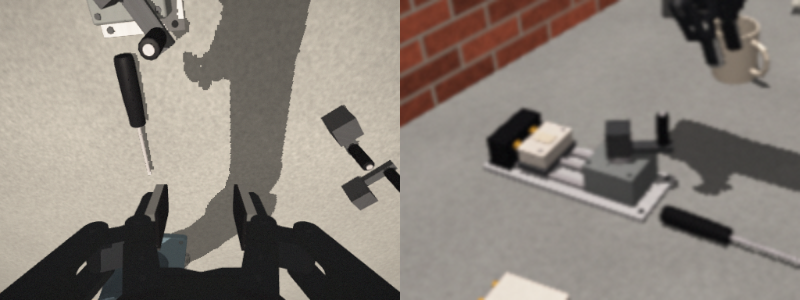

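The crank sits on the shaft with its grip free, the module is home in the dock, and the screwdriver and the other things are untouched. I hand in now.

```bash
python3 -c "
from h import *
print(ticket.sign_off())"
```

```text
the job is handed in; nothing more can be done
None
```

I fitted the leftmost crank fully onto the shaft, wound it clockwise about 2.4 turns until it met a firm stop with the module at the dock, let go, and handed the job in at about 64 s without touching the other things on the bench.

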